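# Check a griddle plate with a surface probe

## Task

First push the drawn-out griddle plate back by its handle bar until you feel it stop, fully home. Then lift the surface probe (the one with the plain handle and flat spring foot, not the dial thermometer) out of its stand and hold its foot on the centre of the ringed mark on the plate, square to the sloping plate, pressing gently so that the spring foot goes about half-way in. Finish while still holding it there, steady, with the plate still home, and leave everything else where it is.

Things in the scene. Friction and masses are not known exactly. Their poses are not given: they have to be found in the camera images.
- griddle: Countertop griddle, fixed: steel base 300 x 270 mm, two dark sloping runners under the plate, upright steel back wall (top 124 mm above the counter). Origin: centre of its underside; x points from the front (robot side, low end of the slope) to the back wall, z up. It carries the sliding plate; contact with the plate counts as contact with the griddle. Place and yaw vary.
- plate (a joint): How far the dark griddle plate (210 mm long, 200 wide, 10 thick) is drawn out to the front, m: 0 = home, against its stop at the back; 0.06 = fully out. It slides along its own 15 degree slope, up towards the back; pushing takes about 7 N, at the stop it becomes suddenly rigid; it stays where it is left.
- mark (a point): The marked spot: centre of two engraved rings (24 and 34 mm across) on the flat right half of the plate's top face (the left half has ribs 4 mm high; side rims 8 mm). Axes are the plate's: x up the slope to the back (the way that pushes it home), y along its width to the left, z square out of its face (15 degrees off vertical, leaning to the front). It moves with the plate.
- push_bar (a point): Centre of the plate's black round handle bar, 16 mm thick, 110 mm long along the plate's y, 38 mm above the plate's face near its front edge, on two thin posts 45 mm either side of the middle. Axes as for the mark; 113 mm down-slope of it. It can be pinched from above or pushed from its front side.
- probe: Spring-footed surface probe, loose, 0.11 to 0.17 kg, upright in its stand, its top 194 mm above the counter. Plain black handle, 26 mm diameter, 8 to 86 mm above the origin. Origin: centre of the underside of its steel collar (44 mm diameter, 8 thick); z is its long axis, up to the handle. Below: 14 mm stem to 55 mm, then the foot, its face 80 mm below the origin. Round about z.
- grip (a point): Middle of the probe's handle, on its axis, 50 mm above the probe's origin: the place to grasp from above. The axes are the probe's.
- foot (a joint): How far the probe's spring foot is pressed in, in m: 0 = free (fully out), 0.016 = bottomed. Spring 300 N/m with 0.6 N at 0: half-way (0.008) takes 3 N.
- foot_face (a point): Centre of the flat underside of the probe's foot, a steel disc 18 mm in diameter. The axes are the probe's.
- stand_a: Steel stand that holds the surface probe at the start: foot and top 84 x 84 mm, 108 mm high, a 26 mm square hole in the top through which the stem hangs; four thin posts. Fixed. Origin: centre of its underside, z up. Lift the probe at least 90 mm straight up to clear it.
- stand_b: A like stand, fixed, for the needle thermometer; the two stands swap places from run to run.
- needle: Needle thermometer in the other stand: a bystander, not the tool for this job. It has a flat round dial 50 mm across on top, 52 mm above its collar, and a thin pointed needle below. Origin: underside of the collar, z up.
- mill: Dark wooden pepper mill, 125 mm high, 48 mm wide: bystander. Origin: centre of its underside.
- saltjar: White ceramic jar with a steel lid, 85 mm high, 64 mm wide: bystander. Origin: centre of its underside.
- mug: White mug, 90 mm high, 80 mm wide: bystander. Origin: centre of its underside.
- bowl: White bowl, 50 mm high, 120 mm wide: bystander. Origin: centre of its underside.
- spatula: Spatula lying on the counter: bystander. Origin: on its underside near the middle.
- oil: Oil bottle, 190 mm high, 56 mm wide: bystander. Origin: centre of its underside.
- ramekin: Small white ramekin, 42 mm high, 72 mm wide: bystander. Origin: centre of its underside.

How it is judged:
By the outcome, as a careful person would: the job done as asked, in the order asked, and still so for the second after the job is handed in, while the arm keeps its last pose, push and grip.
It also fails if it takes over 69 s, if anything falls off the work surface, if the arm or the gripper's body presses on something with over 40 N, if the wrist force passes 120 N, or if a joint passes its speed limit or range.

## Robot

A 6-joint arm with a two-finger parallel gripper is mounted at the origin on the work surface. World frame = base frame: x ahead of the robot, y to its left, z up, the work surface at z = 0. Lengths are in m, angles in rad, forces in N, time in s.
With the tool pointing down it reaches from about 0.3 to 0.775 m from the base axis. Payload 14.6 kg.
Tool frame: the origin (TCP) lies midway between the tips of the shut fingers; the grasp point (between the pads) lies 19 mm behind it (ctrl.pinch_z is the z of the grasp point in the tool frame, in m); z points along the fingers, y is the line along which they close (so a half turn about z gives the same grasp; the last joint's range is limited). The gripper opens to 94 mm and grips with 3 to 60 N. Pads are 16 mm wide; open, the fingers measure 119 mm over their backs; the gripper's body (75 mm by 177 mm) begins 78 mm behind the grasp point.
Start: joints at [-1.252, 0.3, 1.521, -0, 1.321, -0.067], TCP at [0.207, -0.51, 0.205] pointing down, gripper open.
Joint ranges: [-3.03, 3.03], [-0.79, 2.21], [0.23, 2.52], [-1.04, 4.18], [0, 3.07], [-2.55, 2.55]. Speed limits (rad/s): [2.22, 2.22, 2.57, 3.14, 3.14, 3.14].

## Interface

Orientations are given as [roll, pitch, yaw] about the fixed x, y, z axes, in that order (R = Rz(yaw) Ry(pitch) Rx(roll)).
In Python, from station import ctrl, camera, ticket gives the robot as it stands. The module is installed in compiled form; this text tells all that it offers.
- The arm moves only by the shell command python3 -m inch 'ROWS' [FORCE]. ROWS is text: rows parted by semicolons, each of 7 numbers parted by spaces: the opening, from -1 (shut) to 1 (fully open), then the shift along the tool's x, y, z in units of 0.03 m (1.0 is 0.03 m), then the turn, a rotation vector about the tool's x, y, z in units of 10 degrees (1.0 is 10 degrees). In form: grip dx dy dz rx ry rz; .... A call has 1 to 10 rows; each row shifts and turns the commanded pose from where the row before left it, along the tool's axes as they then stand; what a row does not reach is not made up. A row lasts 1/8 s, in which the tool goes at most 62.5 mm and 10.7 degrees, less where a joint would pass 70% of its speed; a pose out of reach is approached as far as the arm can. A call with a number of a shift or a turn outside -1 to 1 is refused whole. A call with a gripper value outside its range is refused whole. The fingers move at their own pace and stop on an object; FORCE is the grip in N (left out, the last holds). Time passes only in rows, so rows that do not move let the fingers close. It gives the time, the measured TCP pose, the force, the opening and the grip force at its end, in the units of the state.
- ctrl.get_obs(): the state, without advancing time (a new reading comes with each control period).
- camera(name): name is "scene" or "top"; returns a dict with "img" (400x640x3 uint8, blue, green, red), "range_z" (400x640 float32, m along the optical axis (not along the pixel's ray), 0 where there is no reading), "intrinsics" (3x3 intrinsics, pixels), "k1" (the pictures are not rectified: a ray, as slopes to the right and down, at radius r is drawn at 1 + k1 r^2 times it, then the intrinsics apply), "view" (4x4, takes a point from world to camera coordinates). Camera axes: x right, y down, z forward; pixel columns grow to the right and rows downward; lengths in m; the calibration is good to about 2 mm. A picture is of the moment at which its call begins.
- ticket.hand_in(): hands the job in; it is judged then, once.
The state is a dict: "time_s": time; "qpos": joint angles; "joint_vel": joint speeds; "tau": joint torques, N m; "ee_pos": TCP position; "eef_rot": TCP orientation; "force": force on the tool from outside, world axes, zero at the start; "moment": the same for the moment, N m; "grip_width": finger opening in m; "grip_force": force on a finger pad.
Only numpy, scipy, OpenCV 4.12 (cv2) and the standard library are available. Lean on these libraries where they do the work, as an engineer would, in place of code of your own. Each camera call takes 0.05 s, during which the arm holds its last target. There are 200 camera calls.

## Working session

There is one attempt and no reset: what is moved stays moved. The work goes in short steps, Python scripts to look and compute and a shell command to move; the robot and the scene stay as the last step left them, time stands still between calls to the robot, and variables do not carry over. Pictures are saved under pics/ and viewed, at most 10 in all, crops included, and the job is handed in when it is done.

```bash
mkdir -p pics
cat > h.py <<'E'
import numpy as np, cv2
from scipy.spatial.transform import Rotation as R
from station import ctrl, camera
def snap(name,tag):
    c=camera(name); cv2.imwrite(f'pics/{tag}.png',c['img']); np.savez(f'{tag}.npz',**{k:np.array(v) for k,v in c.items()}); return c
def world(c,u,v,z=None,plane=None,rng=None):
    K=c['intrinsics'];k1=float(c['k1']);V=np.array(c['view'])
    d=np.array([(u-K[0,2])/K[0,0],(v-K[1,2])/K[1,1]]);s=d.copy()
    for _ in range(20): s=d/(1+k1*(s@s))
    ray=np.array([s[0],s[1],1.]);Ri=V[:3,:3].T;o=-Ri@V[:3,3];w=Ri@ray
    if z is not None: return o+w*(z-o[2])/w[2]
    r=c['range_z'][int(round(v)),int(round(u))] if rng is None else rng
    return o+w*r
def pts(c):
    K=c['intrinsics'];k1=float(c['k1']);V=np.array(c['view'])
    v,u=np.mgrid[0:400,0:640];d=np.stack([(u-K[0,2])/K[0,0],(v-K[1,2])/K[1,1]],-1);s=d.copy()
    for _ in range(20): s=d/(1+k1*(s**2).sum(-1,keepdims=True))
    p=np.concatenate([s,np.ones(s.shape[:2]+(1,))],-1)*c['range_z'][...,None]
    return (p-V[:3,3])@V[:3,:3]
def tool():
    o=ctrl.get_obs();return np.array(o['ee_pos']),R.from_euler('xyz',o['eef_rot']),o
def go(p,Rt=None):
    """shift (units .03, in present tool axes) and turn (units 10deg) to reach TCP p, rotation Rt"""
    q,r,o=tool(); print('shift',np.round(r.inv().apply(np.array(p)-q)/.03,2))
    if Rt is not None: print('turn',np.round(np.degrees((r.inv()*Rt).as_rotvec())/10,3))
E
python3 - <<'E'
from h import *
for n in('top','scene'):
    c=snap(n,n); print(n,c['intrinsics'],c['k1'],np.round(c['view'],3))
print(ctrl.get_obs(),ctrl.pinch_z)
E
```

```text
top [[417.22082098   0.         316.0704092 ]
 [  0.         417.22082098 194.63593457]
 [  0.           0.           1.        ]] 0.029827909796880443 [[ 0.029 -1.    -0.012  0.05 ]
 [-0.998 -0.028 -0.064  0.552]
 [ 0.064  0.014 -0.998  1.243]
 [ 0.     0.     0.     1.   ]]
scene [[465.88220824   0.         319.44358073]
 [  0.         465.88220824 193.55931179]
 [  0.           0.           1.        ]] -0.02702764756939817 [[ 0.849  0.528 -0.016 -0.497]
 [ 0.428 -0.705 -0.565 -0.109]
 [-0.31   0.473 -0.825  1.594]
 [ 0.     0.     0.     1.   ]]
{'time_s': 0.1, 'qpos': array([-1.25163706e+00,  3.00412347e-01,  1.52152828e+00, -4.69624940e-06,
        1.32073967e+00, -6.65781027e-02]), 'joint_vel': array([ 0.00010419, -0.00075694, -0.00110003,  0.00024168,  0.000905  ,
       -0.00012234]), 'tau': array([ 2.05080265e-03, -5.32644296e+01, -3.53285229e+01,  7.10040238e-02,
        2.35183036e-02, -7.57452221e-05]), 'ee_pos': array([ 0.20686176, -0.50934506,  0.20494091]), 'eef_rot': array([-3.14050712e+00, -6.78205733e-05,  3.85738498e-01]), 'force': array([ 0.81142224, -0.71362422,  0.019624  ]), 'moment': array([ 0.00545755,  0.01772881, -0.03771542]), 'grip_force': 0.0, 'grip_width': 0.09417172410136715} -0.0188
```

View pics/top.png

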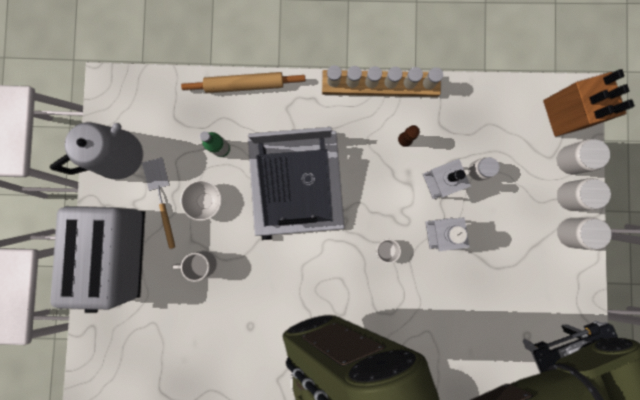

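View pics/scene.png

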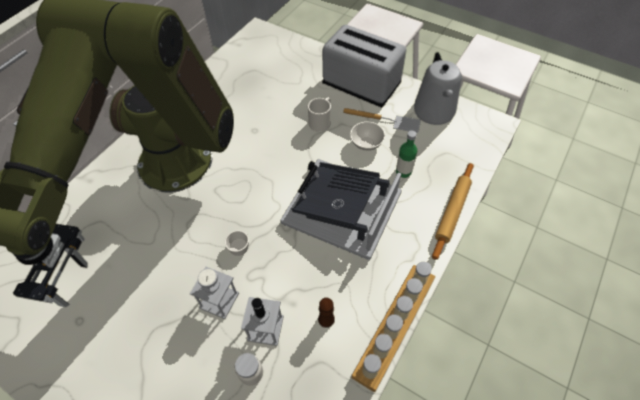

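The top view shows the griddle at (297,182), with the ringed mark near (308,179) and the bar near (305,220). The black-handled probe is in the stand at (455,177) and the dial thermometer is at (455,235). I'll enlarge both areas.

Run:
```python
from h import *
a=np.load('top.npz')['img'];b=np.load('scene.npz')['img']
A=cv2.resize(a[120:245,240:350],None,fx=4.8,fy=4.8,interpolation=cv2.INTER_CUBIC)
B=cv2.resize(a[145:205,415:475],None,fx=4,fy=4,interpolation=cv2.INTER_CUBIC)
D=cv2.resize(b[280:350,235:295],None,fx=4,fy=4,interpolation=cv2.INTER_CUBIC)
o=np.zeros((600,780,3),np.uint8);o[:A.shape[0],:A.shape[1]]=A;o[:240,530:770]=B;o[250:530,530:770]=D
cv2.imwrite('pics/crop1.png',o)
```

```text
(no output)
```

View pics/crop1.png

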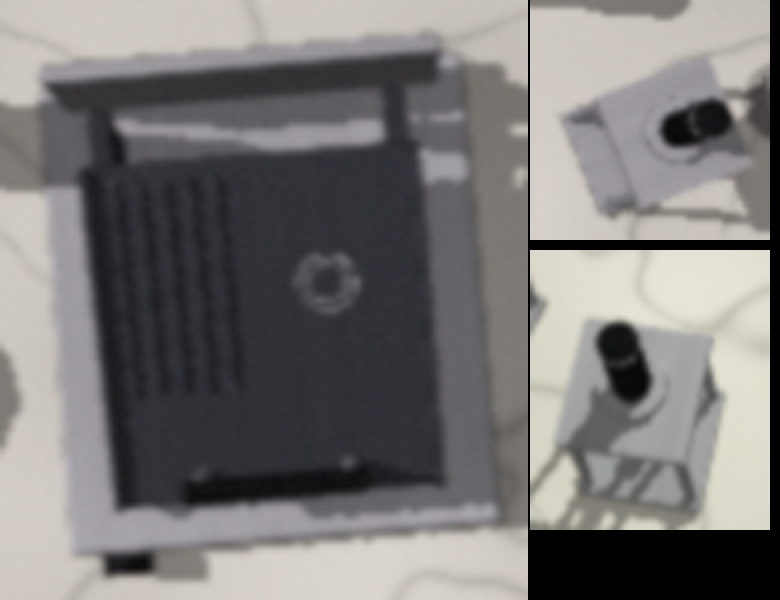

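Run:
```python
from h import *
for n,(u0,u1,v0,v1) in {'top':(240,350,120,245),'scene':(275,410,150,255)}.items():
    c=np.load(n+'.npz');P=pts(c)[v0:v1,u0:u1].reshape(-1,3)
    # wall-top points and planes
    w=P[(P[:,2]>.117)&(P[:,2]<.13)]
    print(n,'wall/high',len(w),w.min(0).round(3),w.max(0).round(3))
c=np.load('top.npz')
print('range sample mark',world(c,308,186),world(c,308,172),world(c,320,180),world(c,308,200))
P=pts(c)[145:210,425:500];m=P[...,2]>.17;print('tall',m.sum(),P[m].mean(0) if m.any() else 0)
c=np.load('scene.npz');P=pts(c)[280:350,235:295];m=P[...,2]>.185;print('tall',m.sum(),P[m].mean(0) if m.any() else 0)
```

```text
top wall/high 375 [0.701 0.028 0.117] [0.736 0.26  0.13 ]
scene wall/high 344 [0.672 0.028 0.117] [0.737 0.351 0.13 ]
range sample mark [0.5712542  0.08886902 0.07767182] [0.61015751 0.08958792 0.09195128] [0.58959211 0.05475446 0.07760626] [0.53112418 0.08784455 0.07192724]
tall 125 [ 0.5739796  -0.23027709  0.42401884]
tall 121 [ 0.67276546 -0.35822473  0.39247311]
```

The crop shows the mark centre at top pixel (307.7,178.6) and the bar from (278.8,221.7) to (316.3,219.6), centre (297.3,220.5). The probe's handle top is at top pixel (461.4,174.1) and scene pixel (256.6,302.1).

Run:
```python
from h import *
t=np.load('top.npz');s=np.load('scene.npz')
P=pts(t)
# plate plane by known slope: fit
reg=P[160:210,295:325].reshape(-1,3);reg=reg[(reg[:,2]>.03)&(reg[:,2]<.12)]
x=reg
for _ in range(5):
    A=np.c_[x[:,:2],np.ones(len(x))];k=np.linalg.lstsq(A,x[:,2],rcond=None)[0]
    r=np.abs(reg@np.r_[k[:2],-1]+k[2]);x=reg[r<.004]
print('plane',k,len(x),'slope',np.degrees(np.arctan(np.hypot(*k[:2]))),'yaw',np.degrees(np.arctan2(k[1],k[0])))
P2=pts(s);
for n,Q,z0 in(('top',P[125:150,240:345],0),('scene',P2[150:255,275:410],0)):
    w=Q.reshape(-1,3);w=w[(abs(w[:,2]-.124)<.005)&(w[:,0]>.69)&(w[:,1]<.25)]
    vx,vy,x0,y0=cv2.fitLine(w[:,:2].astype(np.float32),cv2.DIST_HUBER,0,.01,.01).ravel();print(n,'wall yaw',np.degrees(np.arctan2(-vx,vy)),w.mean(0),w[:,1].min(),w[:,1].max())
# mark: ray x plane
def rp(c,u,v,k):
    a=world(c,u,v,z=0);b=world(c,u,v,z=.3);f=lambda p:k[0]*p[0]+k[1]*p[1]+k[2]-p[2]
    q=f(a)/(f(a)-f(b));return a+q*(b-a)
print('mark',rp(t,307.7,178.6,k)); print('mark scene',rp(s,337.8,203.5,k))
print('wall corners z=.124',world(t,240+42/4.8,120+68/4.8,z=.124),world(t,240+438/4.8,120+40/4.8,z=.124))
print('base front corners z~.0?',[world(t,240+u/4.8,120+v/4.8) for u,v in((78,545),(490,518))])
nrm=np.r_[-k[:2],1]/np.sqrt(1+k[:2]@k[:2]);k2=k.copy();k2[2]+=.038/nrm[2]
for u,v in((278.8,221.7),(316.3,219.6),(297.3,220.5)):print('bar',rp(t,u,v,k2),world(t,u,v))
print('probe top',world(t,461.4,174.1,z=.194),world(s,256.6,302.1,z=.194),'collar',world(t,451.4,177.1,z=.116))
for Q in(P[145:210,425:475],P2[280:350,235:295]):
    w=Q.reshape(-1,3);w=w[(w[:,2]>.17)&(w[:,2]<.21)];print('handle',len(w),w.mean(0) if len(w) else'',np.ptp(w,axis=0) if len(w) else '')
    w=Q.reshape(-1,3);w=w[(w[:,2]>.102)&(w[:,2]<.112)];print('standtop',len(w),cv2.minAreaRect((w[:,:2]*1000).astype(np.float32)))
```

```text
plane [ 0.26451729  0.0279435  -0.07469256] 1356 slope 14.895170284179931 yaw 6.030336241898581
top wall yaw -173.80722 [0.71890976 0.13855255 0.12267285] 0.027810099452085256 0.24894994418154848
scene wall yaw -173.90106 [0.72069272 0.13327003 0.12365256] 0.027678757154448654 0.24983660358801169
mark [0.59197576 0.09014137 0.08441413]
mark scene [0.59219803 0.09531938 0.08461762]
wall corners z=.124 [0.70811397 0.25733294 0.124     ] [0.73075033 0.02716986 0.124     ]
base front corners z~.0? [array([0.4287633 , 0.24103402, 0.02574278]), array([ 0.45281235, -0.01522685,  0.02001425])]
bar [0.46618849 0.16807354 0.0926402 ] [0.4662231  0.16699646 0.10328834]
bar [0.47516384 0.06198732 0.09204992] [0.47512707 0.06188904 0.10054854]
bar [0.47107537 0.11574862 0.09247073] [0.47106974 0.11538303 0.09888912]
probe top [ 0.60327441 -0.31133239  0.194     ] [ 0.60496743 -0.30737144  0.194     ] collar [ 0.60377328 -0.30984843  0.116     ]
handle 98 [ 0.60261662 -0.30702389  0.18904579] [0.02377785 0.02587467 0.02660224]
standtop 645 ((604.231689453125, -310.3086853027344), (83.64875030517578, 85.78197479248047), 23.174285888671875)
handle 123 [ 0.60628181 -0.30954203  0.18931001] [0.0259135  0.02593494 0.02680786]
standtop 759 ((603.260498046875, -307.7178649902344), (86.30021667480469, 85.82362365722656), 23.481945037841797)
```

```bash
cat >> h.py <<'E'
RP=R.from_euler('xyz',[0,-15,6],degrees=True)      # plate axes
RT=RP*R.from_euler('x',180,degrees=True)           # tool looking into the plate, x up the slope
px,py,pz=RP.as_matrix().T
BAR=np.array([.471,.1155,.0925])
E
python3 -c "
from h import *
go([.207,-.51,.30],RT)"
```

```text
shift [-0.    0.02 -3.17]
turn [-0.217  1.491  1.6  ]
```

```bash
python3 -m inch '-1 0 0 -0.8 0 0 0;-1 0 0 -0.8 0 0 0;-1 0 0 -0.8 0 0 0;-1 0 0 -0.8 0 0 0;-1 0 0 0 -0.11 0.75 0.8;-1 0 0 0 -0.11 0.75 0.8;-1 0 0 0 0 0 0'; python3 -c "
from h import *
go(BAR-.05*px-.015*pz+.1*pz,RT)"
```

```text
time_s: 0.98
ee_pos: [0.2057, -0.5097, 0.301]
eef_rot: [3.14, -0.257, 0.11]
force: [0.2, -0.6, -0.1]
grip_width: 0.0271
grip_force: 0.0
shift [  7.26 -19.77   6.69]
turn [-0.     0.027  0.028]
```

```bash
python3 -m inch '-1 0.36 -0.99 0 0 0 0;-1 0.36 -0.99 0 0 0 0;-1 0.36 -0.99 0 0 0 0;-1 0.36 -0.99 0 0 0 0;-1 0.36 -0.99 0 0 0 0;-1 0.36 -0.99 0 0 0 0;-1 0.36 -0.99 0 0 0 0;-1 0.36 -0.99 0 0 0 0;-1 0.36 -0.99 0 0 0 0;-1 0.36 -0.99 0 0 0 0' && python3 -m inch '-1 0.36 -0.99 0 0 0 0;-1 0.36 -0.99 0 0 0 0;-1 0.36 -0.99 0 0 0 0;-1 0.36 -0.99 0 0 0 0;-1 0.36 -0.99 0 0 0 0;-1 0.36 -0.99 0 0 0 0;-1 0.36 -0.99 0 0 0 0;-1 0.36 -0.99 0 0 0 0;-1 0.36 -0.99 0 0 0 0;-1 0.36 -0.99 0 0 0 0';python3 -c "
from h import *
go(BAR-.05*px-.015*pz,RT)"
```

```text
time_s: 2.22
ee_pos: [0.2776, -0.2017, 0.3285]
eef_rot: [3.137, -0.255, 0.116]
force: [0.7, -0.3, -0.6]
grip_width: 0.0006
grip_force: 0.0
time_s: 3.48
ee_pos: [0.3483, 0.1053, 0.3555]
eef_rot: [3.136, -0.258, 0.117]
force: [1.1, -1.1, 0.3]
grip_width: 0.0006
grip_force: 0.0
shift [ 0.07  0.07 10.03]
turn [0.014 0.024 0.065]
```

Go down in front of the bar.

```bash
python3 -m inch '-1 0 0 1 0 0 0;-1 0 0 1 0 0 0;-1 0 0 1 0 0 0;-1 0 0 1 0 0 0;-1 0 0 1 0 0 0;-1 0 0 1 0 0 0;-1 0 0 1 0 0 0;-1 0 0 1 0 0 0;-1 0 0 1 0 0 0;-1 0 0.07 1 0 0 0' && python3 -m inch '-1 0 0 0 0 0 0' && python3 -c "
from h import *
go(BAR-.016*px-.015*pz,RT)
c=snap('top','t2');A=cv2.resize(c['img'][120:260,230:370],None,fx=4,fy=4,interpolation=cv2.INTER_CUBIC);cv2.imwrite('pics/c2.png',A)"
```

```text
time_s: 4.72
ee_pos: [0.4248, 0.1105, 0.0642]
eef_rot: [3.137, -0.257, 0.118]
force: [0.2, -0.4, 0.8]
grip_width: 0.0004
grip_force: 0.0
time_s: 4.85
ee_pos: [0.4236, 0.1101, 0.0635]
eef_rot: [3.137, -0.253, 0.116]
force: [0.6, 1.0, 0.4]
grip_width: 0.0006
grip_force: 0.0
shift [ 1.25  0.   -0.03]
turn [0.008 0.049 0.065]
```

View pics/c2.png

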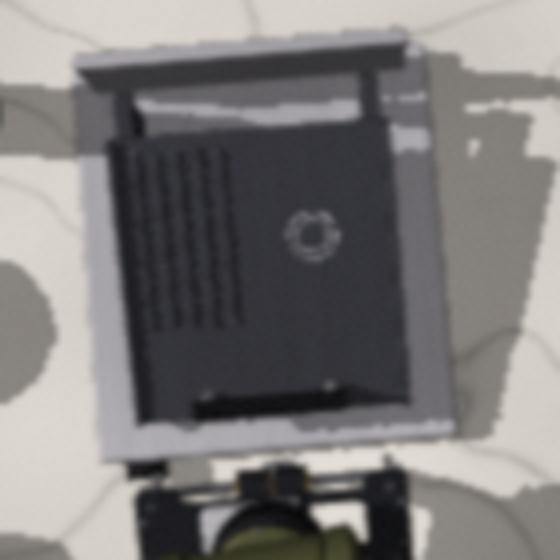

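The closed fingers, at about crop pixel (285,475), sit in front of the middle of the bar at (270,402), and nothing has been touched. I'll push up the slope and watch the force.

```bash
python3 -m inch '-1 0.3 0 0 0 0 0;-1 0.3 0 0 0 0 0;-1 0.3 0 0 0 0 0;-1 0.3 0 0 0 0 0;-1 0.2 0 0 0 0 0;-1 0.2 0 0 0 0 0;-1 0.2 0 0 0 0 0' && python3 -m inch '-1 0.2 0 0 0 0 0;-1 0.2 0 0 0 0 0;-1 0.2 0 0 0 0 0'&& python3 -m inch '-1 0.2 0 0 0 0 0;-1 0.2 0 0 0 0 0'
```

```text
time_s: 5.78
ee_pos: [0.4756, 0.1156, 0.0782]
eef_rot: [3.139, -0.254, 0.112]
force: [-9.4, -2.2, 3.4]
grip_width: 0.0005
grip_force: 3.9
time_s: 6.15
ee_pos: [0.493, 0.1176, 0.0828]
eef_rot: [3.139, -0.254, 0.112]
force: [-9.0, -1.1, 2.4]
grip_width: 0.0004
grip_force: 3.8
time_s: 6.4
ee_pos: [0.5021, 0.1186, 0.0848]
eef_rot: [3.139, -0.248, 0.112]
force: [-44.4, -5.2, 16.2]
grip_width: 0.0004
grip_force: 19.7
```

```bash
python3 -m inch '-1 -0.08 0 0 0 0 0;-1 0 0 0 0 0 0'; python3 -m inch '-1 0.08 0 0 0 0 0;-1 0 0 0 0 0 0';  python3 -m inch '-1 -0.3 0 0 0 0 0;-1 -0.5 0 0 0 0 0;-1 -0.5 0 0 0 0 0;-1 0 0 -0.9 0 0 0;-1 0 0 -1 0 0 0;-1 0 0 -1 0 0 0;-1 0 0 -1 0 0 0;-1 0 0 -1 0 0 0;-1 0 0 -1 0 0 0;-1 0 0 -1 0 0 0'
python3 - <<'E'
from h import *
c=snap('top','t3');s=snap('scene','s3')
A=cv2.resize(c['img'][120:245,240:350],None,fx=4.4,fy=4.4,interpolation=cv2.INTER_CUBIC)
B=cv2.resize(s['img'][150:245,300:380],None,fx=3.6,fy=3.6,interpolation=cv2.INTER_CUBIC)
o=np.zeros((550,790,3),np.uint8);o[:A.shape[0],:A.shape[1]]=A;o[:B.shape[0],490:490+B.shape[1]]=B
cv2.imwrite('pics/c3.png',o)
E
```

```text
time_s: 6.65
ee_pos: [0.5018, 0.1186, 0.0848]
eef_rot: [3.139, -0.254, 0.112]
force: [-6.2, -0.5, -3.1]
grip_width: 0.0004
grip_force: 3.6
time_s: 6.9
ee_pos: [0.502, 0.1186, 0.0847]
eef_rot: [3.139, -0.248, 0.113]
force: [-26.2, -3.3, 8.4]
grip_width: 0.0007
grip_force: 11.4
time_s: 8.15
ee_pos: [0.4152, 0.1093, 0.2779]
eef_rot: [3.139, -0.258, 0.112]
force: [-0.7, 0.1, 0.6]
grip_width: 0.0009
grip_force: 0.0
```

View pics/c3.png

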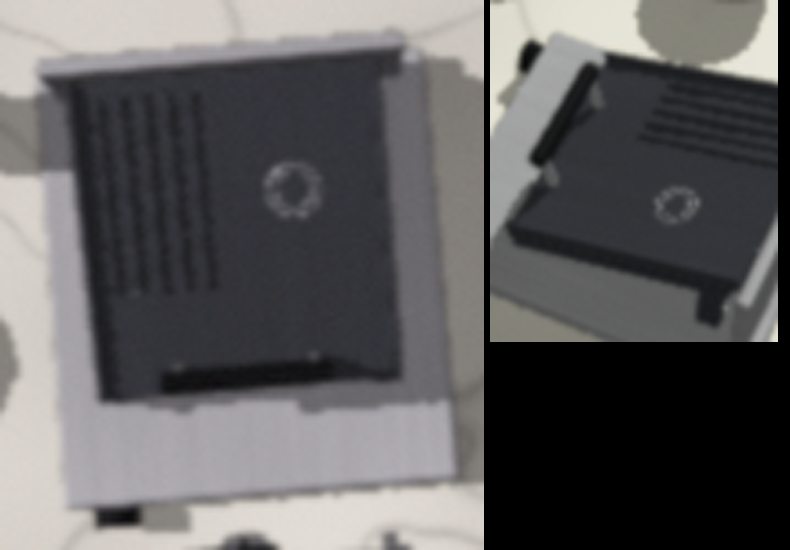

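The plate is now against the back wall. The mark is at top pixel (306.1,162.8) and scene pixel (351.6,206.6).

Run:
```python
from h import *
t=dict(np.load('t3.npz'));s=dict(np.load('s3.npz'))
def ray(c,u,v):
    a=world(c,u,v,z=0);b=world(c,u,v,z=.3);return a,(b-a)/np.linalg.norm(b-a)
off=[]
for c,u,v in((t,306.1,162.8),(s,351.6,206.6)):
    P=pts(c);r=P[int(v)-12:int(v)+13,int(u)-10:int(u)+11].reshape(-1,3)
    m=np.median(r@pz);off.append(m);a,d=ray(c,u,v);print('plane off',m,'mark',a+d*(m-a@pz)/(d@pz))
m=np.mean(off)
M=[]
for c,u,v in((t,306.1,162.8),(s,351.6,206.6)):
    a,d=ray(c,u,v);M.append(a+d*(m-a@pz)/(d@pz))
print(m,M)
(a,d),(b,e)=ray(t,306.1,162.8),ray(s,351.6,206.6)
q=np.linalg.lstsq(np.c_[d,-e],b-a,rcond=None)[0];print('tri',a+q[0]*d,b+q[1]*e)
# bar after: top
for u0,v0 in((162,381),(333,371)):
    u,v=240+(u0+.5)/4.4-.5,120+(v0+.5)/4.4-.5;a,d=ray(t,u,v);print('bar end',a+d*(m+.038-a@pz)/(d@pz))
```

```text
plane off -0.07291037245936553 mark [0.63579894 0.09562677 0.09662453]
plane off -0.07145634591917918 mark [0.63661026 0.09903848 0.0984416 ]
-0.07218335918927235 [array([0.63569716, 0.0955977 , 0.09734925]), array([0.63638311, 0.09950447, 0.09764146])]
tri [0.63516936 0.09544696 0.10110727] [0.63747972 0.09725483 0.10150427]
bar end [0.50948145 0.17496571 0.10527858]
bar end [0.51897455 0.06592627 0.1047543 ]
```

```bash
cat >> h.py <<'E'
RV=R.from_euler('xyz',[180,0,6],degrees=True)
PR=np.array([.6042,-.309,0])
E
python3 -c "
from h import *
go([.415,.109,.285],RV)"
```

```text
shift [ 0.01  0.01 -0.18]
turn [ 0.005 -1.506  0.042]
```

```bash
python3 -m inch '1 0 0 -0.2 0 -0.75 0;1 0 0 0 0 -0.75 0.04;1 0 0 0 0 0 0'; python3 -c "
from h import *
go(PR+[0,0,.27],RV)"
```

```text
time_s: 8.62
ee_pos: [0.4146, 0.1092, 0.2809]
eef_rot: [3.14, 0.006, 0.104]
force: [-0.0, -1.2, -1.2]
grip_width: 0.0271
grip_force: 0.0
shift [ 4.83 14.52  0.36]
turn [ 0.011  0.037 -0.002]
```

```bash
python3 -m inch '1 0.32 0.97 0 0 0 0;1 0.32 0.97 0 0 0 0;1 0.32 0.97 0 0 0 0;1 0.32 0.97 0 0 0 0;1 0.32 0.97 0 0 0 0;1 0.32 0.97 0 0 0 0;1 0.32 0.97 0 0 0 0;1 0.32 0.97 0 0 0 0;1 0.32 0.97 0 0 0 0;1 0.32 0.97 0 0 0 0' && python3 -m inch '1 0.32 0.97 0 0 0 0;1 0.32 0.97 0 0 0 0;1 0.32 0.97 0 0 0 0;1 0.32 0.97 0 0 0 0;1 0.32 0.97 0 0 0 0;1 0 0 0 0 0 0;1 0 0 0 0 0 0';python3 -c "
from h import *
go(PR+[0,0,.139],RV)"
```

```text
time_s: 9.88
ee_pos: [0.54, -0.171, 0.2821]
eef_rot: [3.138, 0.002, 0.105]
force: [-0.8, -0.1, 0.8]
grip_width: 0.0942
grip_force: 0.0
time_s: 10.75
ee_pos: [0.6026, -0.3093, 0.2823]
eef_rot: [3.139, 0.004, 0.105]
force: [-0.8, -0.5, -0.1]
grip_width: 0.094
grip_force: 0.0
shift [ 0.07 -0.01  4.78]
turn [0.014 0.022 0.002]
```

```bash
python3 -m inch '1 0.04 0 0.8 0 0 0;1 0.03 0 0.8 0 0.02 0;1 0 0 0.8 0 0 0;1 0 0 0.8 0 0 0;1 0 0 0.8 0 0 0;1 0 0 0.78 0 0 0;1 0 0 0 0 0 0;1 0 0 0 0 0 0' && python3 -m inch '-1 0 0 0 0 0 0;-1 0 0 0 0 0 0;-1 0 0 0 0 0 0;-1 0 0 0 0 0 0;-1 0 0 0 0 0 0;-1 0 0 0 0 0 0' 35
```

```text
time_s: 11.75
ee_pos: [0.6048, -0.3096, 0.1407]
eef_rot: [3.139, -0.001, 0.105]
force: [-0.3, 0.6, 0.5]
grip_width: 0.0939
grip_force: 0.0
time_s: 12.5
ee_pos: [0.6044, -0.3099, 0.139]
eef_rot: [3.14, 0.001, 0.105]
force: [0.7, -0.1, 0.2]
grip_width: 0.0377
grip_force: 0.0
```

```bash
python3 -m inch '-1 0 0 0 0 0 0;-1 0 0 0 0 0 0;-1 0 0 0 0 0 0;-1 0 0 0 0 0 0' && python3 -m inch '-1 0 0 -0.5 0 0 0;-1 0 0 -0.8 0 0 0;-1 0 0 -0.9 0 0 0;-1 0 0 -0.9 0 0 0;-1 0 0 -0.9 0 0 0;-1 0 0 -0.9 0 0 0;-1 0 0 -0.3 0 0 0;-1 0 0 0 0 0 0'
python3 - <<'E'
from h import *
go([.605,-.31,.28],RV)
c=snap('top','t4');s=snap('scene','s4')
A=cv2.resize(c['img'][130:230,400:500],None,fx=4,fy=4,interpolation=cv2.INTER_CUBIC)
B=cv2.resize(s['img'][200:340,190:290],None,fx=4,fy=4,interpolation=cv2.INTER_CUBIC)
o=np.zeros((560,800,3),np.uint8);o[:400,:400]=A;o[:560,400:]=B
cv2.imwrite('pics/c4.png',o)
E
```

```text
time_s: 13.0
ee_pos: [0.6044, -0.3099, 0.139]
eef_rot: [3.14, 0.001, 0.105]
force: [-0.6, 0.0, -1.1]
grip_width: 0.0251
grip_force: 35.0
time_s: 14.0
ee_pos: [0.6046, -0.3096, 0.2953]
eef_rot: [3.139, 0.001, 0.105]
force: [-0.3, -0.3, -2.2]
grip_width: 0.0251
grip_force: 35.0
shift [0.01 0.01 0.51]
turn [0.012 0.004 0.   ]
```

View pics/c4.png

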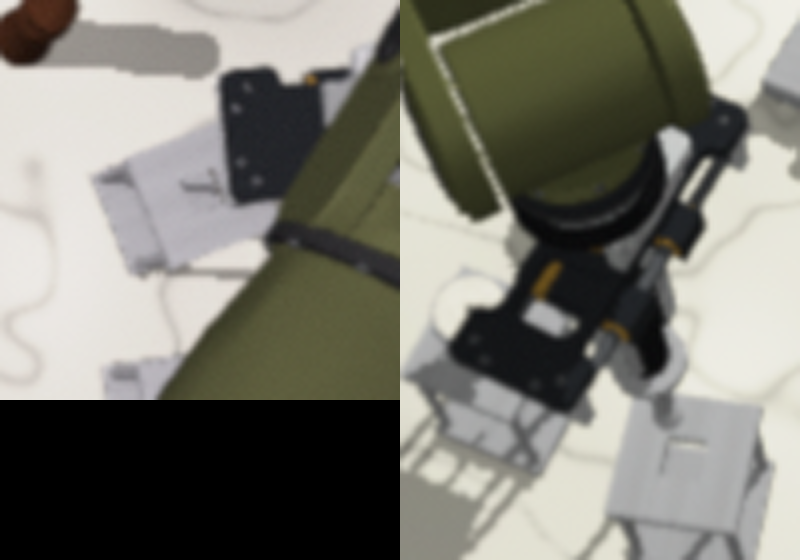

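The probe hangs clear of its stand with its handle in the fingers: in the right crop the collar is at (665,365) and the stem at (665,405). The stand is below it and the thermometer is undisturbed. Next, carry it above the mark.

```bash
cat >> h.py <<'E'
MARK=np.array([.6355,.0965,.0975])
def above(h): return MARK+(.111+h)*pz
E
python3 -c "
from h import *
go(above(.06),RV)"
```

```text
shift [  0.97 -13.35   1.03]
turn [0.005 0.014 0.001]
```

```bash
python3 -m inch '-1 0.05 -0.5 0 0 0 0;-1 0.07 -0.9 0 0 0 0;-1 0.07 -0.9 0 0 0 0;-1 0.07 -0.9 0 0 0 0;-1 0.07 -0.9 0 0 0 0;-1 0.07 -0.9 0 0 0 0;-1 0.07 -0.9 0 0 0 0;-1 0.07 -0.9 0 0 0 0;-1 0.07 -0.9 0 0 0 0;-1 0.07 -0.9 0 0 0 0' && python3 -m inch '-1 0.07 -0.9 0 0 0 0;-1 0.07 -0.9 0 0 0 0;-1 0.07 -0.9 0 0 0 0;-1 0.07 -0.9 0 0 0 0;-1 0.05 -0.65 0 0 0 0;-1 0 -0.5 0 0 0.3 0;-1 0 0 0 0 0.6 0;-1 0 0 0 0 0.6 0;-1 0 0 0 0 0 0;-1 0 0 0 0 0 0'; python3 -c "
from h import *
go(above(.03),RT)"
```

```text
time_s: 15.35
ee_pos: [0.5973, -0.0491, 0.2941]
eef_rot: [3.14, 0.002, 0.105]
force: [1.0, 0.3, -0.1]
grip_width: 0.0254
grip_force: 35.0
time_s: 16.6
ee_pos: [0.5928, 0.092, 0.2944]
eef_rot: [3.14, -0.259, 0.105]
force: [-0.4, 0.3, -1.2]
grip_width: 0.0255
grip_force: 35.0
shift [-0.31 -0.    2.01]
turn [0.01  0.018 0.003]
```

```bash
python3 -m inch '-1 -0.1 0 0.5 0 0 0;-1 -0.1 0 0.6 0 0 0;-1 -0.11 0 0.6 0 0.02 0;-1 0 0 0.5 0 0 0;-1 0 0 0.2 0 0 0;-1 0 0 0 0 0 0;-1 0 0 0 0 0 0'
python3 - <<'E'
from h import *
go(above(.02),RT)
c=snap('top','t5');s=snap('scene','s5')
A=cv2.resize(c['img'][130:210,270:350],None,fx=4,fy=4,interpolation=cv2.INTER_CUBIC)
B=cv2.resize(s['img'][140:240,310:390],None,fx=5.5,fy=5.5,interpolation=cv2.INTER_CUBIC)
o=np.zeros((560,790,3),np.uint8);o[:320,:320]=A;o[:550,330:770]=B
cv2.imwrite('pics/c5.png',o)
E
```

```text
time_s: 17.48
ee_pos: [0.6026, 0.0928, 0.223]
eef_rot: [3.14, -0.265, 0.105]
force: [0.2, -0.2, -1.0]
grip_width: 0.0254
grip_force: 35.0
shift [-0.02 -0.01 -0.04]
turn [ 0.01  -0.018  0.003]
```

View pics/c5.png

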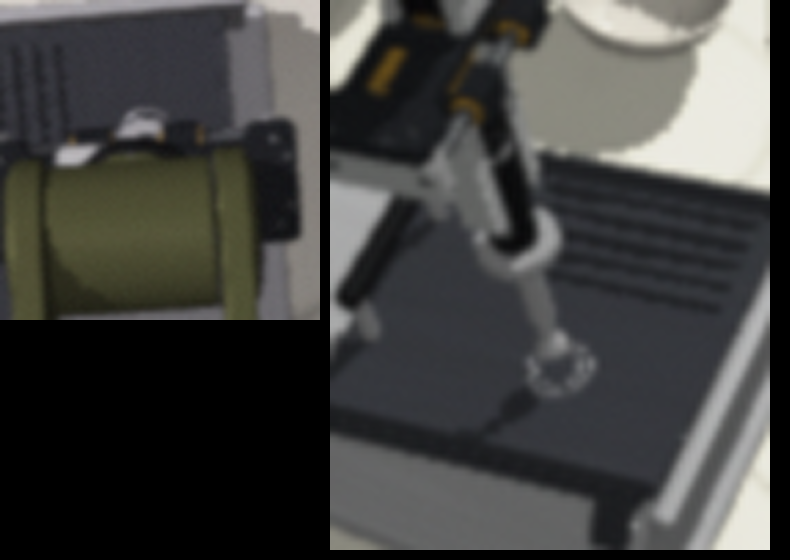

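The scene crop shows the foot at about (557,347), hovering just behind the ring centre at (561,368). I'll lower it nearly to contact and compare the two there.

```bash
python3 -m inch '-1 0 0 0.2 0 0 0;-1 0 0 0.2 0 0.02 0;-1 0 0 0.12 0 0 0;-1 0 0 0 0 0 0;-1 0 0 0 0 0 0'
python3 - <<'E'
from h import *
go(above(.0),RT)
s=snap('scene','s6')
B=cv2.resize(s['img'][175:225,325:380],None,fx=12,fy=12,interpolation=cv2.INTER_CUBIC)
B=cv2.convertScaleAbs(B,alpha=1.4,beta=10)
cv2.imwrite('pics/c6.png',B)
K=s['intrinsics'];V=np.array(s['view'])
def proj(p):
    q=V[:3,:3]@p+V[:3,3];x=q[:2]/q[2];x=x*(1+float(s['k1'])*(x@x));u=K[0,0]*x[0]+K[0,2];v=K[1,1]*x[1]+K[1,2];return ((u-325+.5)*12-.5,(v-175+.5)*12-.5)
p,r,o=tool();f=p+r.apply([0,0,.111]);print('foot pred',f,proj(f),'MARK',proj(MARK),'px mm/crop',np.array(proj(f+.01*px))-proj(f),np.array(proj(f+.01*py))-proj(f),np.array(proj(f+.01*pz))-proj(f))
E
```

```text
time_s: 18.2
ee_pos: [0.6065, 0.0932, 0.2074]
eef_rot: [3.14, -0.268, 0.105]
force: [0.4, 0.5, -1.6]
grip_width: 0.0254
grip_force: 35.0
shift [-0.01 -0.01  0.09]
turn [ 0.01  -0.034  0.003]
foot pred [0.63577755 0.09607678 0.10048696] (np.float64(316.04076905699094), np.float64(387.3907829015085)) MARK (np.float64(315.4200288468578), np.float64(392.2853908615689)) px mm/crop [36.94886537  8.52756396] [ 16.47747322 -31.13246717] [ -8.20381064 -25.4724484 ]
```

View pics/c6.png

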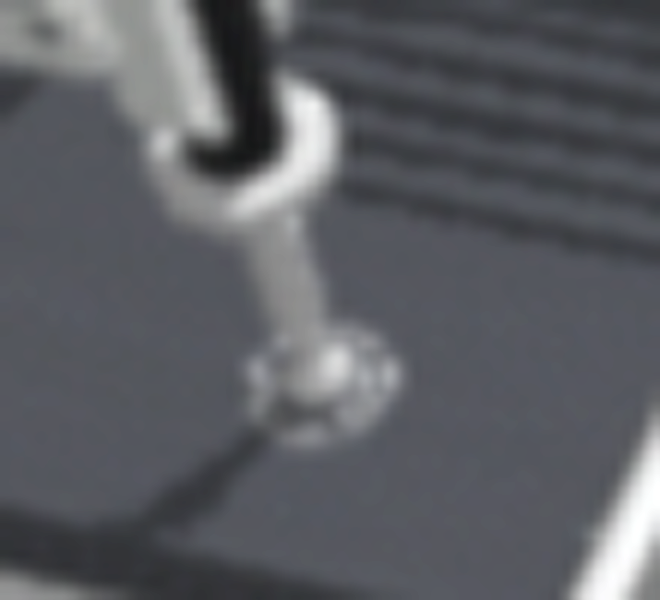

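The foot sits concentric with the rings: foot face at about (322,384) once projected down to the plate, ring centre at (325,385), so less than 1 mm off. I'll trim the pitch by 0.3° and average the no-load force before pressing.

```bash
cat >> h.py <<'E'
def avg(n=20):
    F=[];P=[];E=[]
    for _ in range(n):
        camera('scene');o=ctrl.get_obs();F.append(o['force']);P.append(o['ee_pos']);E.append(o['eef_rot'])
    F=np.array(F);m=F.mean(0);p=np.mean(P,0)
    print('F plate axes',RP.inv().apply(m).round(2),'sd',F.std(0).round(2),'grip',o['grip_width'],o['grip_force'])
    print('pos along pz rel',round((p-MARK)@pz-.111,4),'foot off xy',np.round(((p-MARK)+R.from_euler('xyz',np.mean(E,0)).apply([0,0,.111]))@RP.as_matrix(),4),'rot',np.mean(E,0).round(4),'want',RT.as_euler('xyz').round(4),o['time_s'])
E
python3 -m inch '-1 0.04 0 0 0 -0.03 0;-1 0 0 0 0 0 0;-1 0 0 0 0 0 0' && python3 -c "
from h import *
avg()"
```

```text
time_s: 18.62
ee_pos: [0.6076, 0.0933, 0.2076]
eef_rot: [3.14, -0.262, 0.105]
force: [-0.3, 0.4, -1.3]
grip_width: 0.0256
grip_force: 35.0
F plate axes [-0.3   0.18 -1.29] sd [0.45 0.49 0.35] grip 0.025533789121030458 34.991634584002895
pos along pz rel 0.0026 foot off xy [ 0.0015 -0.0005  0.0026] rot [ 3.1397 -0.2624  0.1053] want [ 3.1416 -0.2618  0.1047] 19.625
```

```bash
python3 -m inch '-1 -0.02 -0.01 0.07 0 0 0;-1 0 0 0.08 0 0 0;-1 0 0 0.08 0 0 0;-1 0 0 0 0 0 0;-1 0 0 0 0 0 0' && python3 -c "
from h import *
avg()"
```

```text
time_s: 20.25
ee_pos: [0.6088, 0.0937, 0.2009]
eef_rot: [3.14, -0.262, 0.105]
force: [-0.2, 0.8, 0.9]
grip_width: 0.0254
grip_force: 35.0
F plate axes [-0.56  0.55  0.54] sd [0.47 0.42 0.58] grip 0.025686469038580226 34.99180015060119
pos along pz rel -0.0042 foot off xy [ 0.0009 -0.0002 -0.0042] rot [ 3.1398 -0.2624  0.1053] want [ 3.1416 -0.2618  0.1047] 21.25
```

```bash
python3 -m inch '-1 0 0 0.05 0 0 0;-1 0 0 0.05 0 0 0;-1 0 0 0.03 0 0 0;-1 0 0 0 0 0 0;-1 0 0 0 0 0 0'
python3 - <<'E'
from h import *
avg(30)
s=snap('scene','s7');t=snap('top','t7')
B=cv2.resize(s['img'][160:230,310:390],None,fx=7,fy=7,interpolation=cv2.INTER_CUBIC)
A=cv2.resize(t['img'][125:185,245:345],None,fx=2.2,fy=2.2,interpolation=cv2.INTER_CUBIC)
o=np.zeros((490,790,3),np.uint8);o[:,:560]=cv2.convertScaleAbs(B,alpha=1.4,beta=10);o[:132,565:785]=A
cv2.imwrite('pics/c7.png',o)
E
```

```text
time_s: 21.88
ee_pos: [0.6098, 0.0938, 0.1971]
eef_rot: [3.14, -0.262, 0.105]
force: [-2.2, 0.7, 1.0]
grip_width: 0.0251
grip_force: 35.0
F plate axes [-0.66  0.62  1.94] sd [0.45 0.44 0.52] grip 0.025776843001079696 34.99233264767099
pos along pz rel -0.0081 foot off xy [ 0.0009 -0.0002 -0.0081] rot [ 3.1397 -0.2624  0.1053] want [ 3.1416 -0.2618  0.1047] 23.375
```

View pics/c7.png

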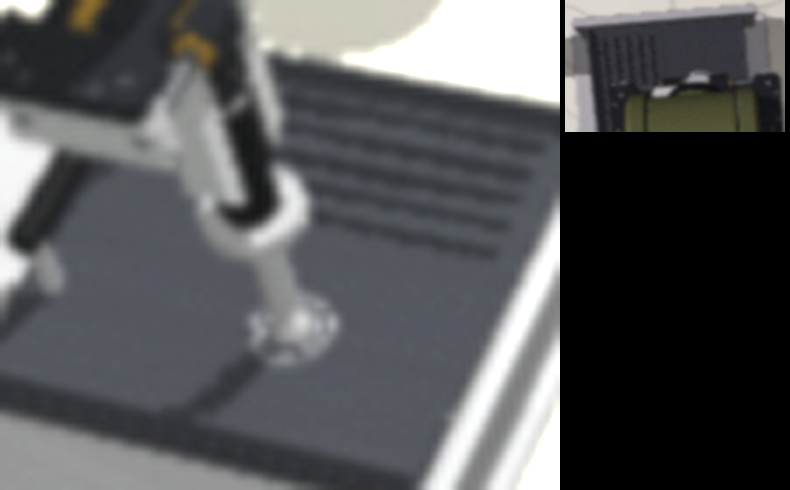

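The foot is on the ring centre: (295,325) against (294,328). The normal load is about 3.2 N, which puts the foot roughly half-way in, and the plate is still against the wall. I'm handing in.

```bash
python3 -c "
from station import ticket
print(ticket.hand_in())"
```

```text
the job is handed in; nothing more can be done
None
```

I handed the job in with the plate pushed home to its stop and the surface probe held square on the ringed mark (within about 1 mm), its spring foot about half-way in (roughly 3.2 N); no verdict came back.

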